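Pry open the lock switch cover

TASK

Pick up the orange-handled pry blade, work its tip into the notch in the front of the cream switch and lever the hinged cover up until it stands upright or leans further back, so that it stays open for inspection. Only the blade may touch the switch, not the gripper. Then put the pry blade away, lying flat inside the half-open pine drawer, and leave the other parts on the counter where they are.

Things in the scene. Friction and masses are not known exactly. Their poses are not given: they have to be found in the camera images.
- switch: Cream bakelite switch, fixed: open-topped box 90 (x) x 110 (y) mm, 5 mm walls, rim 54 mm above the counter, on a dark steel plate 130 x 130 x 6 mm. Origin: centre of the plate's underside, on the counter; z up; -x is the front, with the notch; the cover hinges at the +x side. Contacts inside reach 32 mm above the counter. A brass gland sticks out 14 mm at +y.
- notch (a point): Centre of the pry notch, on the outer face of the front wall, 49.5 mm above the counter; axes as the switch. The notch is 30 mm wide (y), 9 mm high, goes right through the 5 mm wall; above it is the closed cover's underside (54 mm above the counter), below it the wall (45 mm).
- cover: Cream cover, plate 90 x 110 x 5 mm, about 70 g. Origin: on the hinge axis, middle of the far edge of its underside, 54 mm above the counter. Closed, its axes are the switch's; the plate runs 90 mm along its own -x, flush with the front wall. It turns about its +y from 0 (closed) to 1.9 rad, front edge up, then away. Stiff hinge (0.065 N m, about 1 N at the edge): stays at any angle.
- cover_lip (a point): A black bar 30 x 14 mm on top of the cover marks the edge above the notch. Point: middle of the cover's front edge, on its underside (90 mm along the cover's -x from the hinge axis); turns with the cover.
- pry: Pry blade, about 90 g, 165 mm long overall, lying along its own x. Orange handle with a black end band, 95 (x) x 18 (y) x 20 (z) mm; steel blade 14 mm wide and 3 mm thick, projecting 70 mm from the handle's +x end at mid height (its middle 10 mm above the underside). Origin: centre of the handle's underside; x towards the blade tip, z up.
- pry_tip (a point): Tip of the pry blade, at mid thickness: 117.5 mm along x and 10 mm above the pry blade's origin.
- pry_tail (a point): Rear end of the pry blade's handle: 47.5 mm along -x and 10 mm above the pry blade's origin.
- chest: Low pine chest 212 (x) x 259 (y) x 68 mm high that holds the drawer; fixed. Origin: centre of its underside. The drawer comes out of its front face, 106 mm along its -x; drawer behind that face is under the chest's top. With the drawer shut both origins would share x and y; so how far it is open is the distance between them along -x.
- drawer: Pine drawer, open 108 to 135 mm along its own -x; slides with 4 N friction. Origin: centre of the tray's underside, 4 mm above the counter; axes as the chest. Measured from the origin: inner floor z 6 mm; inside x -94 to +92, y -107 to +107 mm; side walls up to z 46, front panel to z 53 mm; brass knob 14 mm out in front.
- tongue: Bystander: rusty steel lock tongue 105 x 26 x 12 mm (18 mm high at its pin), loose. Origin: near its middle, on the underside.
- lug1: Bystander: copper earth lug, 61 mm long, 22 mm wide, 12 mm high, loose. Origin: near its middle, on the underside.
- lug2: Bystander: copper earth lug like the other, loose. Origin: near its middle, on the underside.
- carriage: Bystander: square brass roller carriage 52 x 66 mm, 32 mm high, on four steel rollers, loose. Origin: under its centre, on the counter.

How it is judged (in metres and radians):
On the way, in this order (a step that is already met when the one before it is completed fails the run):
1. the pry blade is picked up off the counter (height (world z) of pry above 0.02 m), for 0.2 s.
2. the blade levers the cover up (cover raised more than 0.2 rad and pressed by the blade) (angle between cover's own z axis and vertical above 0.2 rad and contact force between pry and cover above 0.05 N), for 0.04 s.
3. the cover stands open, at least about upright (more than 1.4 rad) (angle between cover's own z axis and vertical above 1.4 rad), for 0.2 s.
At the end, for the whole second after the job is handed in: The cover stands open more than 1.4 rad (about upright or further back) and is still; the pry blade, let go, lies at rest wholly inside the drawer, both its tip and its tail within the inner walls and less than 30 mm above the drawer's underside (24 mm above its inner floor) (angle between cover's own z axis and vertical above 1.4 rad and angular speed of cover below 0.1 rad/s and x of pry_tip in the frame of drawer between -0.095 and 0.093 m and y of pry_tip in the frame of drawer between -0.108 and 0.108 m and z of pry_tip in the frame of drawer between 0.004 and 0.03 m and x of pry_tail in the frame of drawer between -0.095 and 0.093 m and y of pry_tail in the frame of drawer between -0.108 and 0.108 m and z of pry_tail in the frame of drawer between 0.004 and 0.03 m and linear speed of pry below 0.02 m/s); the robot touches nothing.
It fails at once if the gripper or arm touches the switch or its cover (more than 0.5 N) (contact force between any of the fingers, the arm and switch above 0.5 N).
It fails at once if the rusty lock tongue is moved more than 20 mm (distance of tongue from where it was at the start of the episode above 0.02 m).
It fails at once if a copper earth lug is moved more than 20 mm (distance of lug1 from where it was at the start of the episode above 0.02 m).
It fails at once if a copper earth lug is moved more than 20 mm (distance of lug2 from where it was at the start of the episode above 0.02 m).
It fails at once if the brass roller carriage is moved more than 20 mm (distance of carriage from where it was at the start of the episode above 0.02 m).
It also fails if it takes over 54 s, if anything falls off the work surface, if the arm or the gripper's body presses on something with over 40 N, if the wrist force passes 120 N, or if a joint passes its speed limit or range.

ROBOT

A 6-joint arm with a two-finger parallel gripper is mounted at the origin on the work surface. World frame = base frame: x ahead of the robot, y to its left, z up, the work surface at z = 0. Lengths are in mm, angles in rad, forces in N, time in s.
With the tool pointing down it reaches from about 275 to 975 mm from the base axis. Payload 8.4 kg.
Tool frame: the origin (TCP) lies between the finger pads; the fingertips stand 17 mm ahead of it and the grasp point (between the pads) lies 2 mm behind it; z points along the fingers, y is the line along which they close (so a half turn about z gives the same grasp; the last joint's range is limited). The gripper opens to 92 mm and grips with 3 to 60 N. Pads are 20 mm wide; open, the fingers measure 128 mm over their backs; the gripper's body (75 mm by 189 mm) begins 69 mm behind the grasp point.
Start: joints at [-1.352, 0.353, 1.633, -0, 1.155, -0.002], TCP at [136.88, -609.829, 231.583] pointing down, gripper open.
Joint ranges: [-2.63, 2.63], [-0.92, 2.1], [0.06, 2.66], [-1.3, 4.44], [0, 2.69], [-3.02, 3.02]. Speed limits (rad/s): [2.22, 2.22, 2.79, 3.14, 3.14, 3.14].

INTERFACE

Orientations are given as a rotation vector (axis times angle).
In Python, from rig import monitor, optics, order gives the robot as it stands.
- The arm moves only by the tool move_arm, never from a script. Its argument "increments" is one flat list of numbers, 7 for each row, row after row: the finger opening in mm, from 0 to 91.9, then the shift along the tool's x, y, z in mm, then the turn, a rotation vector about the tool's x, y, z in degrees. In form: [fingers, x, y, z, ax, ay, az, fingers, x, y, z, ax, ay, az, ...]. A call has 1 to 10 rows; each row shifts and turns the commanded pose from where the row before left it, along the tool's axes as they then stand; what a row does not reach is not made up. A row lasts 1/10 s, in which the tool goes at most 50 mm and 8.59 degrees, less where a joint would pass 70% of its speed; a pose out of reach is approached as far as the arm can. A call with a gripper value outside its range is refused whole. The fingers move at their own pace and stop on an object; "newtons" is the grip in N (left out, the last holds). Time passes only in rows, so rows that do not move let the fingers close. It gives the time, the measured TCP pose, the force, the opening and the grip force at its end, in the units of the state.
- monitor.state(): the state, without advancing time (a new reading comes with each control period).
- optics.capture(name): name is "scene" or "side" or "wrist"; returns a dict with "pixels" (384x512x3 uint8, red, green, blue), "range_z" (384x512 float32, mm along the optical axis (not along the pixel's ray), 0 where there is no reading), "mtx" (3x3 intrinsics, pixels), "origin" and "rotation" of the camera in the world. Camera axes: x right, y down, z forward; pixel columns grow to the right and rows downward; lengths in mm; the calibration is good to about 2 mm. A picture is of the moment at which its call begins.
- order.close_job(): hands the job in; it is judged then, once.
The state is a dict: "time": time; "joints": joint angles; "qvel": joint speeds; "joint_efforts": joint torques, N m; "tool_pos": TCP position; "tcp_rot": TCP orientation; "contact_force": force on the tool from outside, world axes, zero at the start; "wrist_torque": the same for the moment, N m; "opening": opening from 0.0 (shut) to 1.0 (fully open); "grip_force": force on a finger pad.
Only numpy, scipy, OpenCV 4.12 (cv2) and the standard library are available. Lean on these libraries where they do the work, as an engineer would, in place of code of your own. Each camera call takes 0.05 s, during which the arm holds its last target. There are 200 camera calls.

## Working session

There is one attempt and no reset: what is moved stays moved. The work goes in short steps, Python scripts to look and compute and a tool call to move; the robot and the scene stay as the last step left them, time stands still between calls to the robot, and variables do not carry over. Pictures are saved under pics/ and viewed, at most 10 in all, crops included, and the job is handed in when it is done.

Besides the shell and the picture viewer there is one more tool, called after "Request:" as name(argument=value, ...), one argument or row to a line, values as JSON. move_arm: Moves the arm, as the interface text tells. Its arguments: {"type":"object","properties":{"increments":{"type":"array"},"newtons":{"type":"number"}},"required":["increments"]}

```bash
ls; mkdir -p pics
cat > h.py <<'E'
import numpy as np, cv2
from rig import monitor, optics, order
from scipy.spatial.transform import Rotation as R
def cap(n):
    c=optics.capture(n); h,w=c["range_z"].shape
    u,v=np.meshgrid(np.arange(w),np.arange(h)); z=c["range_z"]; K=np.array(c["mtx"])
    p=np.stack([(u-K[0,2])/K[0,0]*z,(v-K[1,2])/K[1,1]*z,z],-1)
    c["P"]=p@np.array(c["rotation"]).T+np.array(c["origin"]); c["P"][z==0]=np.nan
    return c
def save(c,f,s=1.5): cv2.imwrite("pics/"+f,cv2.resize(c["pixels"][:,:,::-1],None,fx=s,fy=s))
E
python3 - <<'E'
from h import *
for n in ["scene","side"]:
    c=cap(n); save(c,n+"0.png"); np.savez(n+"0.npz",**c); print(n,c["origin"],c["rotation"])
print(monitor.state())
E
```

```text
picsTraceback (most recent call last):
  File "<stdin>", line 3, in <module>
  File "h.py", line 8, in cap
    c["P"]=p@np.array(c["rotation"]).T+np.array(c["origin"]); c["P"][z==0]=np.nan
           ~~~~~~~~~~~~~~~~~~~~~~~~~~~^~~~~~~~~~~~~~~~~~~~~~
ValueError: operands could not be broadcast together with shapes (384,512) (3,)
```

```bash
sed -i 's/np.array(c\["rotation"\]).T/R.from_rotvec(c["rotation"]).as_matrix().T/' h.py
python3 - <<'E'
from h import *
for n in ["scene","side"]:
    c=cap(n); save(c,n+"0.png"); np.savez(n+"0.npz",**c); print(n,c["origin"],c["rotation"],c["P"][300,256],c["P"][200,256])
print(monitor.state())
E
```

```text
scene [1175.95679861  471.36244745  836.14952928] [-1.1234772  -2.39294277  0.96532534] [829.75790004 188.48542892   1.99641531] [623.67414763  17.13065339  61.15486138]
side [564.82979585 697.68991588 831.93461493] [-0.02037395  2.91002702 -1.11821317] [603.11812555 221.04706351  -0.69126026] [607.73328035  12.82207593  60.34840612]
{'time': 0.15, 'joints': array([-1.35239911e+00,  3.53501391e-01,  1.63394180e+00,  2.22967816e-07,
        1.15523400e+00, -2.38048951e-03]), 'qvel': array([ 1.39298043e-03,  1.11583004e-04, -3.49970467e-03, -4.78008370e-05,
       -2.93846216e-04,  2.36245842e-04]), 'joint_efforts': array([-8.72124037e-04, -5.94208825e+01, -3.34471714e+01,  6.96931221e-02,
        2.04270805e-02, -6.71447265e-05]), 'tool_pos': array([ 136.80102882, -609.4720698 ,  231.03765074]), 'tcp_rot': array([-3.12139917e+00, -3.45973988e-01,  1.83262774e-04]), 'contact_force': array([ 0.06265268, -0.07312222,  0.27422649]), 'wrist_torque': array([-0.05413178,  0.0208104 , -0.00994639]), 'grip_force': 0.0, 'opening': 1.00247781722107}
```

View pics/scene0.png

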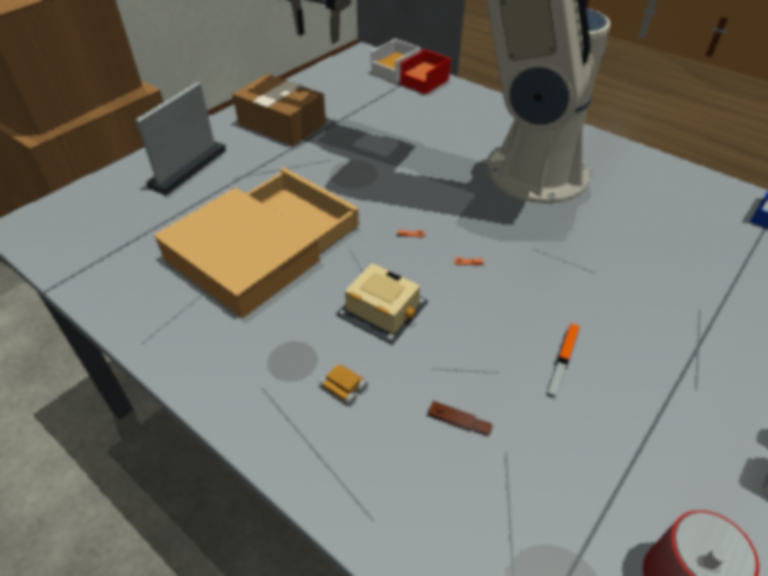

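View pics/side0.png

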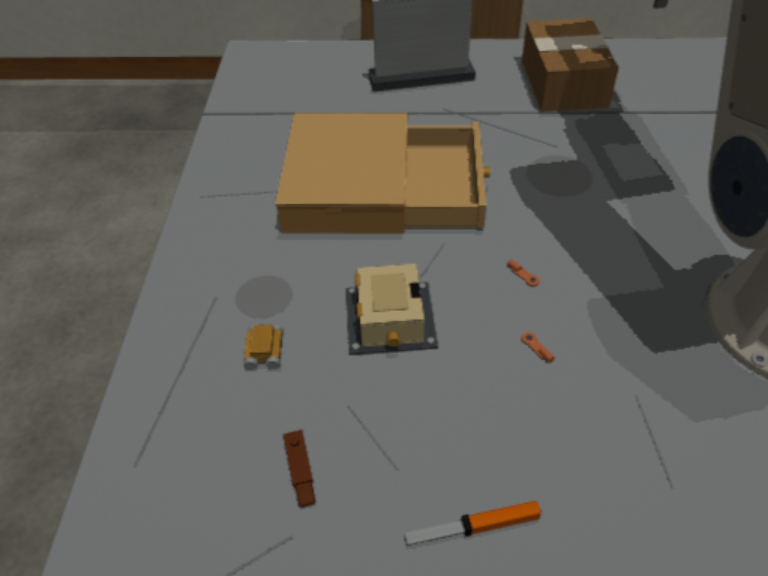

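```bash
cat > m.py <<'E'
from h import *
for n in ["side","scene"]:
    c=np.load(n+"0.npz"); P=c["P"]; hsv=cv2.cvtColor(c["pixels"],cv2.COLOR_RGB2HSV); s=c["pixels"].astype(int)
    H,S,V=hsv[...,0],hsv[...,1],hsv[...,2]
    print(n)
    X,Y,Z=P[...,0],P[...,1],P[...,2]
    def rep(name,m,rect=True):
        p=P[m]
        if len(p)<5: print(name,len(p)); return
        r=cv2.minAreaRect(p[:,:2].astype(np.float32))
        print(name,len(p),"mean",p.mean(0).round(1),"z",np.percentile(p[:,2],[5,50,95]).round(1),"rect",np.round(r[0],1),np.round(r[1],1),round(r[2],1))
        return p
    inp=(Y>150)&(Z>-5)&(Z<60)
    rep("orange",inp&(H<14)&(S>220)&(V>150))
    rep("pryall z>5",(Y>200)&(Z>5)&(Z<60)&(X>250)&(X<750))
    sw=(abs(X-607)<90)&(abs(Y-13)<90)
    rep("coverTop",sw&(Z>55)&(Z<63)); rep("plate+",sw&(Z>4)&(V<110)&(Z<12)); rep("black",sw&(V<60)&(Z>50))
    rep("lipz",sw&(Z>66))
    ch=(Y<-80)&(Y>-500)&(X>350)&(X<950)
    rep("chestTop",ch&(Z>63)&(Z<73)&(X>500)); rep("all",ch&(Z>15)&(Z<75)); rep("tray rim",ch&(Z>45)&(Z<60)&(X<560))
    rep("floor",ch&(Z>6)&(Z<14)&(H>8)&(H<25)&(S>90))
E
python3 m.py
```

```text
side
orange 181 mean [455.1 317.1  19.8] z [17.2 19.8 22.3] rect [456.2 316.7] [82.6 16.3] 12.7
pryall z>5 1642 mean [576.9 296.7  13.9] z [ 8.3 12.4 21. ] rect [518.6 314.4] [168.  470.4] 78.3
coverTop 1563 mean [ 6.029e+02 -5.000e-01  5.920e+01] z [56.5 59.2 61.9] rect [604.3  -3.5] [ 93.8 113.9] 6.1
plate+ 727 mean [604.6  16.6   6.2] z [4.2 5.9 9.6] rect [602.2  -2.6] [130.  132.1] 6.4
black 55 mean [573.1  -5.6  59.1] z [55.9 59.5 61.7] rect [603.1   9.9] [94.1 51.2] 7.7
lipz 0
chestTop 5011 mean [ 686.9 -309.2   67.2] z [64.7 67.2 69.7] rect [ 687.1 -320.7] [268.1 211.9] 89.7
all 7749 mean [ 650.4 -290.2   57.1] z [21.8 66.1 69.4] rect [ 614.3 -320.4] [268.6 357.6] 89.7
tray rim 516 mean [ 477.7 -301.2   52.5] z [46.  53.1 58.3] rect [ 502.3 -317.7] [238.5 110.3] 89.9
floor 2100 mean [ 532.4 -317.6    9.5] z [ 6.8  9.4 12.7] rect [ 547.8 -291. ] [312.1 421.8] 75.5
scene
orange 100 mean [460.2 314.6  21.7] z [19.4 21.4 24.3] rect [457.2 314. ] [79.7 12.2] 13.9
pryall z>5 1156 mean [611.3 350.7  15.3] z [ 5.2 13.3 39.6] rect [502.6 451.5] [501.4 495.9] 89.1
coverTop 791 mean [605.2  -2.8  60.7] z [57.9 60.9 62.8] rect [603.  -6.] [ 96.  111.6] 7.2
plate+ 411 mean [637.4  14.1   7.7] z [ 4.9  7.6 10.8] rect [602.   -4.7] [132.1 128.1] 5.4
black 13 mean [562.6  -9.5  61.1] z [58.6 61.3 63.6] rect [563.1 -10.7] [23.   5.7] 86.6
lipz 5 mean [611.9  -9.4  66.7] z [66.2 66.6 67.3] rect [611.   -9.3] [25.  53.7] 11.5
chestTop 4042 mean [ 692.9 -312.9   69.6] z [67.  69.7 72. ] rect [ 685.7 -322.3] [265.7 215.1] 89.8
all 6348 mean [ 662.7 -300.9   58.9] z [21.9 68.6 71.8] rect [ 595.3 -281.2] [339.8 403.6] 88.3
tray rim 423 mean [ 477.1 -312.7   52.9] z [46.  52.5 59.3] rect [ 501.5 -320.3] [115.5 238.5] 0.3
floor 914 mean [ 538.1 -309.3   11.2] z [ 7.4 11.6 13.7] rect [ 582.6 -263.1] [345.9 432.8] 87.3
```

Request:
move_arm(
  increments=[91, 38, -28, 0, 0, 0, 0, 91, 38, -28, 0, 0, 0, 0, 91, 38, -28, 0, 0, 0, 0, 91, 38, -28, 0, 0, 0, 0, 91, 38, -28, 0, 0, 0, 0, 91, 38, -28, 0, 0, 0, 0, 91, 38, -28, 0, 0, 0, 0, 91, 38, -28, 0, 0, 0, 0, 91, 38, -28, 0, 0, 0, 0, 91, 38, -28, 0, 0, 0, 0],
  newtons=40,
)

```text
time: 1.15
tool_pos: [447.2, -251.7, 231.6]
tcp_rot: [3.122, 0.346, 0.0]
contact_force: [0.3, -1.3, -0.9]
opening: 0.992
grip_force: 0.0
```

Request:
move_arm(
  increments=[91, 8, -48, 0, 0, 0, 0, 91, 8, -48, 0, 0, 0, 0, 91, 8, -48, 0, 0, 0, 0, 91, 8, -48, 0, 0, 0, 0, 91, 8, -48, 0, 0, 0, 0, 91, 8, -48, 0, 0, 0, 0, 91, 8, -48, 0, 0, 0, 0, 91, 8, -48, 0, 0, 0, 0, 91, 8, -48, 0, 0, 0, 0, 91, 8, -48, 0, 0, 0, 0],
)

```text
time: 2.15
tool_pos: [418.6, 234.5, 231.7]
tcp_rot: [-3.122, -0.347, -0.0]
contact_force: [0.4, -0.9, 0.2]
opening: 0.989
grip_force: 0.0
```

Run:
```python
from h import *
c=cap("wrist"); save(c,"w1.png"); np.savez("w1.npz",**c); print(c["origin"],c["P"][190,256],c["P"][100,256], monitor.state()["tool_pos"])
```

```text
[485.53442712 249.65401752 386.17751741] [393.39259991 231.03209037   1.62871833] [4.98494383e+02 2.54525426e+02 4.03528313e-01] [418.79320005 240.61153996 231.94942473]
```

View pics/w1.png

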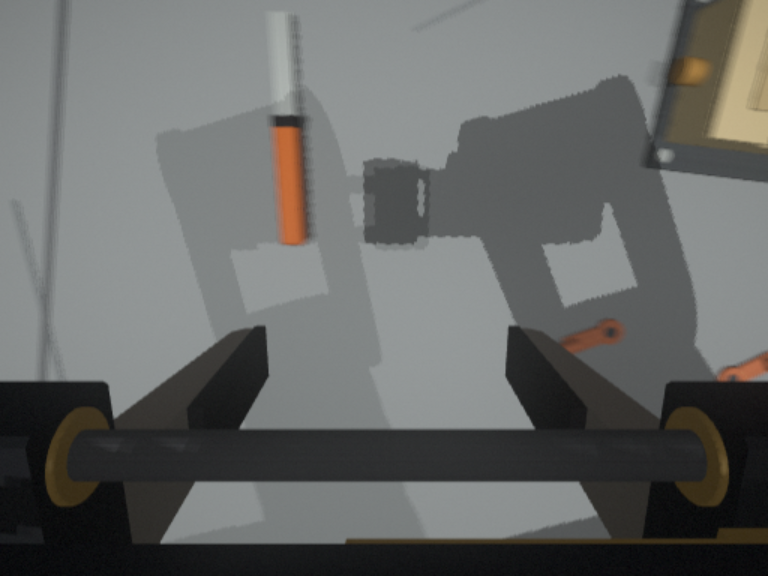

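Run:
```python
from h import *
c=np.load("w1.npz"); P=c["P"]; hsv=cv2.cvtColor(c["pixels"],cv2.COLOR_RGB2HSV)
roi=np.zeros(P.shape[:2],bool); roi[2:175,165:215]=1
H,S,V=[hsv[...,i].astype(int) for i in range(3)]
o=roi&(H<14)&(S>150)&(V>120)
for n,m in [("orange",o),("orange top",o&(P[...,2]>15)),("blade",roi&(P[...,2]>6)&(P[...,2]<16)&(~o)&(V>150)),("all",roi&(P[...,2]>6))]:
    p=P[m]; r=cv2.minAreaRect(p[:,:2].astype(np.float32)); print(n,len(p),p.mean(0).round(1),np.percentile(p[:,2],[5,50,95]).round(1),np.round(r[0],1),np.round(r[1],1),round(r[2],1))
    d=np.linalg.svd(p[:,:2]-p[:,:2].mean(0),full_matrices=False)[2][0]; d*=np.sign(d[0]); t=(p[:,:2]-p[:,:2].mean(0))@d
    print("  dir",np.degrees(np.arctan2(d[1],d[0])).round(2),"ends",(p[:,:2].mean(0)+d*t.min()).round(1),(p[:,:2].mean(0)+d*t.max()).round(1))
# plate, lugs
for s in ["side"]:
    c=np.load(s+"0.npz");P=c["P"];h=cv2.cvtColor(c["pixels"],cv2.COLOR_RGB2HSV)
    m=(h[...,0]<12)&(h[...,1]>120)&(P[...,0]<560)&(P[...,0]>350)&(abs(P[...,1])<150)&(P[...,2]<20)
    n,l,st,ce=cv2.connectedComponentsWithStats(m.astype(np.uint8))
    for i in range(1,n):
        if st[i,4]>20: print("lug",P[l==i].mean(0).round(),st[i,4])
```

```text
orange 1014 [nan nan nan] [nan nan nan] [455.3 319. ] [86.5 18.9] 14.3Traceback (most recent call last):
  File "<stdin>", line 8, in <module>
    u, s, vh = gufunc(a, signature=signature)
               ~~~~~~^^^^^^^^^^^^^^^^^^^^^^^^
    raise LinAlgError("SVD did not converge")
numpy.linalg.LinAlgError: SVD did not converge
```

Run:
```python
from h import *
c=np.load("w1.npz"); P=c["P"]; hsv=cv2.cvtColor(c["pixels"],cv2.COLOR_RGB2HSV)
roi=np.zeros(P.shape[:2],bool); roi[2:175,165:215]=1; roi&=~np.isnan(P[...,0])
H,S,V=[hsv[...,i].astype(int) for i in range(3)]
o=roi&(H<14)&(S>150)&(V>120)
for n,m in [("orange top",o&(P[...,2]>15)),("blade",roi&(P[...,2]>6)&(P[...,2]<16)&(~o)&(V>150)),("all",roi&(P[...,2]>6))]:
    p=P[m]; r=cv2.minAreaRect(p[:,:2].astype(np.float32)); print(n,len(p),p.mean(0).round(1),np.percentile(p[:,2],[5,50,95]).round(1),np.round(r[0],1),np.round(r[1],1),round(r[2],1))
    d=np.linalg.svd(p[:,:2]-p[:,:2].mean(0),full_matrices=False)[2][0]; d*=np.sign(d[0]); t=(p[:,:2]-p[:,:2].mean(0))@d
    print("  dir",np.degrees(np.arctan2(d[1],d[0])).round(2),"ends",(p[:,:2].mean(0)+d*t.min()).round(1),(p[:,:2].mean(0)+d*t.max()).round(1))
for s in ["side"]:
    c=np.load(s+"0.npz");P=c["P"];h=cv2.cvtColor(c["pixels"],cv2.COLOR_RGB2HSV)
    m=(h[...,0]<12)&(h[...,1]>120)&(P[...,0]<560)&(P[...,0]>350)&(abs(P[...,1])<150)&(P[...,2]<20)
    n,l,st,ce=cv2.connectedComponentsWithStats(m.astype(np.uint8))
    for i in range(1,n):
        if st[i,4]>20: print("lug",P[l==i].mean(0).round(),st[i,4])
```

```text
orange top 989 [458.3 317.2  21.1] [19.7 21.2 22.4] [456.4 317.1] [85.1 15.4] 13.5
  dir 13.47 ends [415.1 306.9] [497.8 326.7]
blade 561 [542.8 339.   12.9] [11.6 12.8 14.1] [540.9 338.3] [67.4  9.8] 13.6
  dir 13.13 ends [508.  330.9] [573.7 346.2]
all 2437 [492.3 323.3  17.5] [11.6 19.9 22.3] [494.2 324.6] [164.7  18.5] 13.6
  dir 14.27 ends [414.6 303.6] [574.2 344.2]
lug [393. -96.   5.] 124
lug [386.  53.   6.] 152
```

Request:
move_arm(
  increments=[91, 7.4, -13, 34, 0, 0, -0.8, 91, 7.4, -13, 34, 0, 0, 0, 91, 7.4, -13, 34, 0, 0, 0, 91, 7.4, -13, 34, 0, 0, 0, 91, 7.4, -13, 34, 0, 0, 0, 80, 0, 0, 20, 0, 0, 0, 60, 0, 0, 12, 0, 0, 0, 60, 0, 0, 10, 0, 0, 0, 60, 0, 0, 0, 0, 0, 0, 60, 0, 0, 0, 0, 0, 0],
)

```text
time: 3.2
tool_pos: [440.7, 304.3, 20.3]
tcp_rot: [-3.12, -0.367, -0.001]
contact_force: [-0.0, 0.6, 0.1]
opening: 0.65
grip_force: 0.0
```

Request:
move_arm(
  increments=[60, 1.9, -7.8, 0, 0, 0, 0, 60, 0, 0, 0, 0, 0, 0, 0, 0, 0, 0, 0, 0, 0, 0, 0, 0, 0, 0, 0, 0, 0, 0, 0, 0, 0, 0, 0, 0, 0, 0, 0, 0, 0, 0, 0, 0, 0, 0, 0, 0, 0],
  newtons=50,
)

```text
time: 3.9
tool_pos: [440.4, 312.2, 19.6]
tcp_rot: [3.12, 0.368, -0.0]
contact_force: [0.6, 0.8, -0.1]
opening: 0.241
grip_force: 0.0
```

Request:
move_arm(
  increments=[0, 0, 0, 0, 0, 0, 0, 0, 0, 0, 0, 0, 0, 0, 0, 0, 0, 0, 0, 0, 0, 0, 0, 0, 0, 0, 0, 0],
)

```text
time: 4.3
tool_pos: [440.4, 312.2, 19.6]
tcp_rot: [3.12, 0.368, -0.0]
contact_force: [0.9, -0.5, 0.5]
opening: 0.19
grip_force: 50.0
```

Request:
move_arm(
  increments=[0, 0, 0, -15, 0, 0, 0, 0, 0, 0, -25, 0, 0, 0, 0, 0, 0, -30, 0, 0, 0, 0, 0, 0, -30, 0, 0, 0, 0, 0, 0, 0, 0, 0, 0, 0, 0, 0, 0, 0, 0, 0],
)

```text
time: 4.9
tool_pos: [440.5, 312.4, 119.8]
tcp_rot: [-3.119, -0.368, -0.001]
contact_force: [0.3, -0.3, -0.4]
opening: 0.187
grip_force: 50.0
```

Run:
```python
from h import *
c=cap("wrist"); save(c,"w2.png"); np.savez("w2.npz",**c); print(monitor.state())
```

```text
{'time': 4.95, 'joints': array([6.14013839e-01, 3.60494650e-01, 1.91364355e+00, 5.33691478e-05,
       8.68260930e-01, 1.95003413e+00]), 'qvel': array([ 1.17651804e-03,  1.96952639e-02,  1.01436631e-02, -2.22896140e-03,
        1.27811657e-05,  3.39585252e-04]), 'joint_efforts': array([ 8.92860953e-04, -5.51690626e+01, -2.78760034e+01, -1.94188004e-02,
       -1.38657591e-01, -2.25119325e-04]), 'tool_pos': array([439.89820847, 311.94103719, 118.87050868]), 'tcp_rot': array([ 3.11963209e+00,  3.67844296e-01, -1.14412419e-03]), 'contact_force': array([-0.07612402, -0.33536408, -0.6846462 ]), 'wrist_torque': array([-0.01830687,  0.05224513,  0.02712374]), 'grip_force': 49.99488651752472, 'opening': 0.19259488161953586}
```

View pics/w2.png

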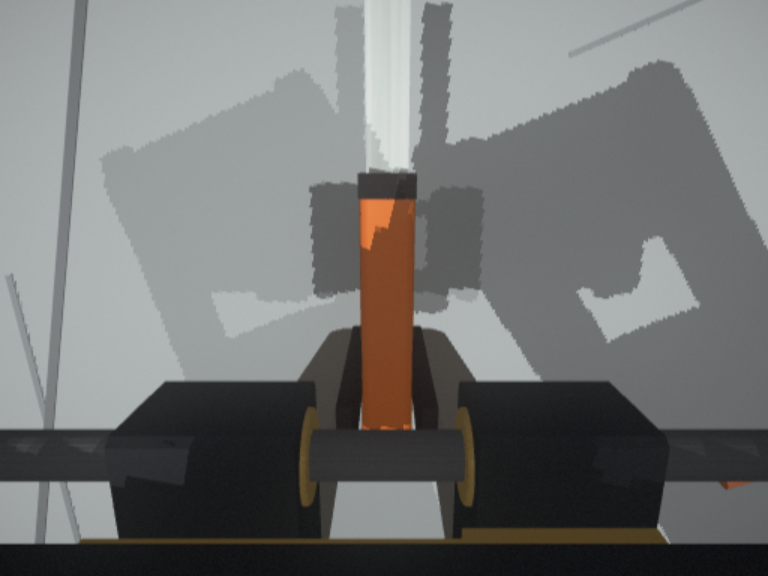

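```bash
cat >> h.py <<'E'
def tool(P,s=None):
    s=s or monitor.state(); return (P-s["tool_pos"])@R.from_rotvec(s["tcp_rot"]).as_matrix()
E
python3 - <<'E'
from h import *
c=np.load("w2.npz"); T=tool(c["P"])
for r in [2,30,60,90,105,110,114,116,118,120,130,150,200,230]:
    row=T[r,225:300]; m=(row[:,2]<40); q=row[m]
    if len(q): print(r,len(q),"x",np.median(q[:,0]).round(1),"y",q[:,1].min().round(1),q[:,1].max().round(1),"z",np.median(q[:,2]).round(1))
s=np.load("side0.npz"); w=np.load("w1.npz")
for c,n in ((s,"side"),(np.load("scene0.npz"),"scene")):
    P=c["P"];X,Y,Z=P[...,0],P[...,1],P[...,2]
    m=(abs(X-603)<75)&(abs(Y+4)<80)&(Z>56)&(Z<63)&~np.isnan(X)
    # trim by robust rect
    p=P[m][:,:2]; best=None
    for a in np.radians(np.arange(3,10,.25)):
        q=p@np.array([[np.cos(a),-np.sin(a)],[np.sin(a),np.cos(a)]]); lo,hi=np.percentile(q,[1,99],axis=0); A=np.prod(hi-lo)
        if best is None or A<best[0]: best=(A,np.degrees(a),lo,hi,R.from_euler('z',a).as_matrix()[:2,:2]@((lo+hi)/2))
    print(n,best)
E
```

```text
2 31 x 117.9 y -7.1 6.6 z 5.6
30 30 x 106.3 y -7.2 6.3 z 5.8
60 29 x 93.2 y -6.9 6.4 z 5.7
90 28 x 79.7 y -7.0 6.5 z 5.8
105 28 x 72.6 y -7.0 6.6 z 5.3
110 28 x 70.3 y -7.1 6.2 z 5.6
114 28 x 68.4 y -7.2 6.1 z 5.7
116 40 x 67.5 y -9.6 8.6 z -3.0
118 39 x 66.6 y -9.6 8.6 z -2.9
120 38 x 65.7 y -9.2 8.6 z -3.0
130 39 x 61.1 y -9.1 8.7 z -3.3
150 37 x 51.6 y -9.0 8.5 z -2.6
200 35 x 26.8 y -9.3 8.4 z -2.7
230 75 x 11.5 y -16.7 20.5 z -4.1
side (np.float64(9841.21235971617), np.float64(5.0), array([ 555.64300359, -110.25178266]), array([646.3839192 ,  -1.79781464]), array([603.60930666,  -3.42983275]))
scene (np.float64(10003.703383228236), np.float64(6.25), array([ 552.62182694, -125.6976055 ]), array([644.80898774, -17.18245766]), array([602.93429843,  -5.83514087]))
```

Request:
move_arm(
  increments=[0, -17, 39.6, 0, 0, 0, 0, 0, -17, 39.6, 0, 0, 0, 0, 0, -17, 39.6, 0, 0, 0, 0, 0, -17, 39.6, 0, 0, 0, 0, 0, -17, 39.6, 0, 0, 0, 0, 0, -17, 39.6, 0, 0, 0, 0, 0, -17, 39.6, 0, 0, 0, 0, 0, -17, 39.6, 0, 0, 0, 0, 0, 0, 0, 0, 0, 0, 7.4, 0, 0, 0, 0, 0, 0, 0],
)

```text
time: 5.95
tool_pos: [380.6, -28.6, 118.5]
tcp_rot: [-3.137, -0.157, 0.004]
contact_force: [0.2, 0.5, -0.4]
opening: 0.19
grip_force: 50.0
```

Run:
```python
from h import *
s=monitor.state(); m=R.from_rotvec(s["tcp_rot"]).as_matrix(); print(s["tool_pos"],np.degrees(np.arctan2(m[1,0],m[0,0])),m[:,2].round(4),s["joints"])
w=cap("wrist"); np.savez("w3.npz",**w); save(w,"w3.png")
P=w["P"];X,Y,Z=P[...,0],P[...,1],P[...,2]
for nm,m in (("top",(abs(X-603)<85)&(abs(Y+4)<90)&(Z>54)&(Z<64)),("plate",(abs(X-603)<95)&(abs(Y+4)<95)&(Z>4)&(Z<11)&(w["pixels"].max(-1)<90))):
    p=P[m]; r=cv2.minAreaRect(p[:,:2].astype(np.float32)); print(nm,len(p),np.percentile(p[:,2],[5,50,95]),r)
```

```text
[380.57691515 -28.5716338  118.48411351] 5.732399198754274 [-2.4e-03  2.0e-04 -1.0e+00] [-7.88949101e-02  1.41796873e-01  2.22956443e+00  4.88826882e-05
  7.72665941e-01  1.39181769e+00]Traceback (most recent call last):
  File "<stdin>", line 6, in <module>
    return _quantile_unchecked(
        a, q, axis, out, overwrite_input, method, keepdims, weights)
    return _ureduce(a,
                    func=_quantile_ureduce_func,
    ...<5 lines>...
                    overwrite_input=overwrite_input,
                    method=method)
    r = func(a, **kwargs)
    result = _quantile(arr,
                       quantiles=q,
    ...<2 lines>...
                       out=out,
                       weights=wgt)
    slices_having_nans = np.isnan(arr[-1, ...])
                                  ~~~^^^^^^^^^
IndexError: index -1 is out of bounds for axis 0 with size 0
```

View pics/w3.png

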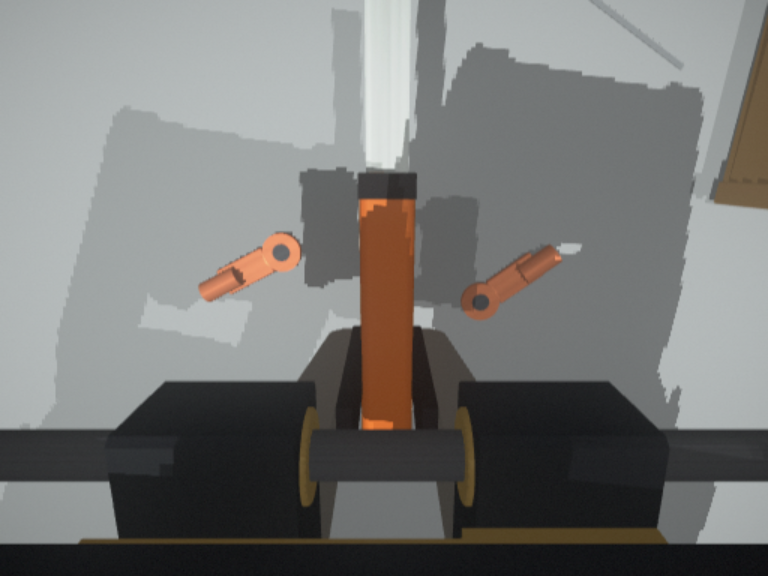

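Request:
move_arm(
  increments=[0, 0.6, -0.7, 20, 0, 0, 0, 0, 0, 0, 20, 0, 0, 0, 0, 0, 0, 19, 0, 0, 0, 0, 0, 0, 0, 0, 0, 0, 0, 0, 0, 0, 0, 0, 0],
)

```text
time: 6.5
tool_pos: [381.9, -26.0, 60.3]
tcp_rot: [-3.137, -0.171, 0.003]
contact_force: [-0.3, -0.5, -0.4]
opening: 0.189
grip_force: 50.0
```

Run:
```python
from h import *
s=monitor.state(); m=R.from_rotvec(s["tcp_rot"]).as_matrix(); print(s["tool_pos"],np.degrees(np.arctan2(m[1,0],m[0,0])),m[:,2].round(4))
tip=s["tool_pos"]+m@np.array([137.8,-.3,9.6]); print("tip",tip)
a=[]
for i in range(1):
    c=cap("side"); np.savez("s2.npz",**c); d=cap("scene"); np.savez("sc2.npz",**d)
    for q in (c,d):
        P=q["P"];X,Y,Z=P[...,0],P[...,1],P[...,2]
        m=(X>445)&(X<540)&(abs(Y+15)<25)&(Z>42)&(Z<70)
        p=P[m]; r=cv2.minAreaRect(p[:,:2].astype(np.float32)); print(len(p),p[:,0].max(),np.percentile(p[:,2],[5,50,95]).round(1),r, p[p[:,0]>490].mean(0) )
c["pixels"]=c["pixels"][140:260,180:340]; save(c,"s2c.png",4)
```

```text
[381.88754283 -25.95468279  60.29736008] 6.237149822019225 [-1.9e-03  2.0e-04 -1.0e+00]
tip [518.82069445 -10.68352199  50.4386768 ]
207 518.5210514442266 [48.2 51.5 59.4] ((481.8489990234375, -14.819265365600586), (74.58033752441406, 19.843185424804688), 4.096780300140381) [504.98966676 -10.81394431  50.99689663]
107 520.1405291978238 [50.4 54.7 62.3] ((481.86627197265625, -14.859233856201172), (75.45700073242188, 20.538637161254883), 9.044013977050781) [505.20748627 -13.16953833  54.11506786]
```

View pics/s2c.png

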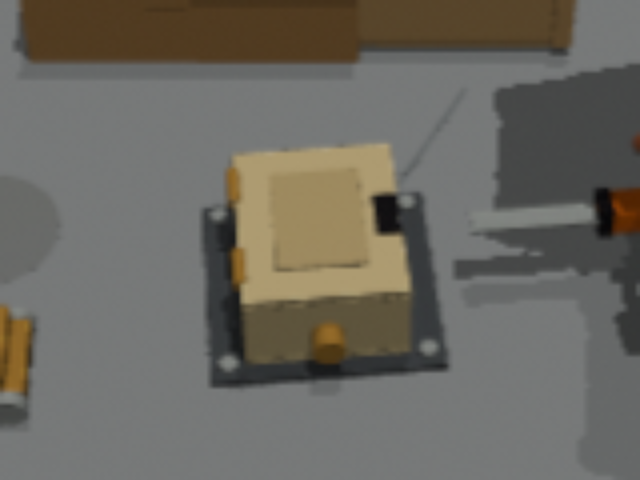

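Request:
move_arm(
  increments=[0, 0, 2.4, 0.9, 0, 0, 0, 0, 10, 0, 0, 0, 0, 0, 0, 15, 0, 0, 0, 0, 0, 0, 10, 0, 0, 0, 0, 0, 0, 6, 0, 0, 0, 0, 0, 0, 4, 0, 0, 0, 0, 0, 0, 0, 0, 0, 0, 0, 0],
)

```text
time: 7.3
tool_pos: [427.8, -24.3, 59.6]
tcp_rot: [-3.137, -0.166, -0.0]
contact_force: [-0.9, -1.3, -0.1]
opening: 0.189
grip_force: 50.0
```

Request:
move_arm(
  increments=[0, 6, 0, 0, 0, 0, 0, 0, 7, 0, 0, 0, 0, 0, 0, 7, 0, 0, 0, 0, 0, 0, 0, 0, 0, 0, 0, 0],
)

```text
time: 7.7
tool_pos: [448.6, -22.2, 59.8]
tcp_rot: [3.137, 0.166, 0.002]
contact_force: [0.1, -0.7, -0.3]
opening: 0.19
grip_force: 50.0
```

```bash
cat > k.py <<'E'
from h import *
s=monitor.state(); m=R.from_rotvec(s["tcp_rot"]).as_matrix(); tip=s["tool_pos"]+m@np.array([137.8,-.3,9.6])
a=np.radians(6.1); S=R.from_euler('z',a).as_matrix(); hinge=np.array([602.9,-4.2,54])+S@[45,0,0]
t=S.T@(tip-hinge); t[2]+=1.5; r=np.hypot(t[0],t[2]); th=np.arctan2(t[2],-t[0])
print("tip rel hinge",t.round(1),"r",r,"th",th,"yaw",np.degrees(np.arctan2(m[1,0],m[0,0])),"F",s["contact_force"].round(2),s["wrist_torque"].round(2))
E
python3 - <<'E'
exec(open("k.py").read())
prev=t.copy(); R0=66
for T in np.arange(.2,1.81,.1):
    p=np.array([-R0*np.cos(T),0,R0*np.sin(T)]); d=p-prev; print(round(T,2),(d).round(1)); prev=p
E
```

```text
tip rel hinge [-62.5  -1.3  -2.1] r 62.55967804302459 th -0.03336403271829446 yaw 6.0574343897409815 F [ 0.05 -0.73 -0.3 ] [0.   0.   0.02]
0.2 [-2.2  1.3 15.2]
0.3 [1.6 0.  6.4]
0.4 [2.3 0.  6.2]
0.5 [2.9 0.  5.9]
0.6 [3.4 0.  5.6]
0.7 [4.  0.  5.3]
0.8 [4.5 0.  4.8]
0.9 [5.  0.  4.4]
1.0 [5.4 0.  3.8]
1.1 [5.7 0.  3.3]
1.2 [6.  0.  2.7]
1.3 [6.3 0.  2.1]
1.4 [6.4 0.  1.4]
1.5 [6.5 0.  0.8]
1.6 [6.6 0.  0.1]
1.7 [ 6.6  0.  -0.5]
1.8 [ 6.5  0.  -1.2]
```

Request:
move_arm(
  increments=[0, 0, 0, -7.5, 0, 0, 0, 0, 1.2, 0, -7, 0, 0, 0, 0, 1.5, 0, -6, 0, 0, 0, 0, 2.2, 0, -5.9, 0, 0, 0, 0, 2.7, 0, -5.6, 0, 0, 0, 0, 3.3, 0, -5.3, 0, 0, 0, 0, 0, 0, 0, 0, 0, 0],
)

```text
time: 8.4
tool_pos: [459.3, -21.1, 97.9]
tcp_rot: [3.137, 0.166, 0.003]
contact_force: [-0.6, 0.0, -1.2]
opening: 0.194
grip_force: 50.0
```

```bash
cat >> k.py <<'E'
c=cap("side"); np.savez("sx.npz",**c)
P=(c["P"]-hinge)@S; q=P[(abs(P[...,1])<50)&(P[...,0]>-110)&(P[...,0]<60)&(P[...,2]>12)&(P[...,2]<130)]
b=q[abs(q[:,1])>15]; print("pts",len(b)); 
for lo in range(0,110,10):
    z=b[(b[:,2]>=lo)&(b[:,2]<lo+10)]
    if len(z): print(lo,len(z),"x",np.percentile(z[:,0],[5,50,95]).round(1))
E
python3 k.py
```

```text
tip rel hinge [-51.8  -1.4  36.1] r 63.1160725544335 th 0.6089053482854174 yaw 6.053214814332807 F [-0.64  0.01 -1.24] [0.03 0.15 0.06]
pts 728
10 107 x [-20.4 -14.3  -9.2]
20 161 x [-33.7 -26.3 -17.6]
30 160 x [-47.9 -39.9 -33.2]
40 193 x [-64.2 -55.7 -46.8]
50 107 x [-73.1 -68.7 -63.7]
```

Request:
move_arm(
  increments=[0, 3.8, 0, -5, 0, 0, 0, 0, 4.3, 0, -4.6, 0, 0, 0, 0, 4.7, 0, -4.2, 0, 0, 0, 0, 5.1, 0, -3.6, 0, 0, 0, 0, 5.4, 0, -3.1, 0, 0, 0, 0, 5.7, 0, -2.6, 0, 0, 0, 0, 6, 0, -2, 0, 0, 0, 0, 6.1, 0, -1.3, 0, 0, 0, 0, 6.2, 0, -0.8, 0, 0, 0, 0, 0, 0, 0, 0, 0, 0],
)

```text
time: 9.45
tool_pos: [506.4, -16.0, 124.4]
tcp_rot: [3.137, 0.166, 0.002]
contact_force: [-0.1, -0.3, -1.1]
opening: 0.192
grip_force: 50.0
```

Request:
move_arm(
  increments=[0, 6.2, 0, 0, 0, 0, 0, 0, 6.2, 0, 0, 0, 0, 0, 0, 3, 0, 0, 0, 0, 0, 0, 0, 0, 0, 0, 0, 0, 0, 0, 0, 0, 0, 0, 0],
)

```text
time: 9.95
tool_pos: [520.6, -14.5, 124.2]
tcp_rot: [3.137, 0.166, 0.0]
contact_force: [0.2, -0.6, -1.5]
opening: 0.19
grip_force: 50.0
```

```bash
python3 k.py
```

```text
tip rel hinge [ 9.8 -1.3 62.1] r 62.870958886989705 th 1.727931201224436 yaw 6.0513545424541855 F [ 0.16 -0.58 -1.55] [ 0.08  0.07 -0.01]
pts 214
10 15 x [1.9 2.5 3.2]
20 20 x [3.4 4.4 5.1]
30 14 x [5.5 6.3 6.8]
40 21 x [7.1 8.  8.8]
50 25 x [ 8.9 10.  10.7]
60 21 x [11.  11.9 12.5]
70 26 x [12.5 13.5 14.6]
80 72 x [14.9 17.  20.6]
```

Request:
move_arm(
  increments=[0, -10, 0, 0, 0, 0, 0, 0, -25, 0, 0, 0, 0, 0, 0, -35, 0, 0, 0, 0, 0, 0, -30, 0, -10, 0, 0, 0, 0, 0, 0, -35, 0, 0, 0, 0, 0, 0, -35, 0, 0, 0, 0, 0, 0, 0, 0, 0, 0],
)

```text
time: 10.7
tool_pos: [422.7, -25.3, 208.1]
tcp_rot: [3.136, 0.165, 0.011]
contact_force: [0.3, 0.7, -0.9]
opening: 0.187
grip_force: 50.0
```

Request:
move_arm(
  increments=[0, 0, 0, 0, 0, 0, -8.4, 0, 0, 0, 0, 0, 0, -8.4, 0, 0, 0, 0, 0, 0, -8.4, 0, 0, 0, 0, 0, 0, -8.4, 0, 0, 0, 0, 0, 0, -8.4, 0, 0, 0, 0, 0, 0, -8.4, 0, 0, 0, 0, 0, 0, -8.4, 0, 0, 0, 0, 0, 0, -8.4, 0, 0, 0, 0, 0, 0, -8.4, 0, 0, 0, 0, 0, 0, -8.4],
)

```text
time: 11.7
tool_pos: [420.0, -25.1, 203.3]
tcp_rot: [-2.213, -2.229, 0.001]
contact_force: [0.1, 0.3, -1.1]
opening: 0.19
grip_force: 50.0
```

Run:
```python
exec(open("k.py").read())
print(s["tool_pos"])
for c in (c,np.load("scene0.npz")):
    P=c["P"];X,Y,Z=P[...,0],P[...,1],P[...,2]
    fr=(X>420)&(X<500)&(Y<-190)&(Y>-460)&(Z>49); p=P[fr&(Z<62)]; print("front rim x",np.percentile(p[:,0],[3,20,50,80,97]).round(1))
    ch=(X>520)&(X<850)&(Y<-150)&(Y>-500)&(Z>62)&(Z<76); p=P[ch]; print("chest top x",np.percentile(p[:,0],[.3,1,99]).round(1),"y",np.percentile(p[:,1],[1,99]).round(1))
    f=(X>440)&(X<600)&(Y<-190)&(Y>-460)&(Z>5)&(Z<16)&(abs(Y+320)<60); p=P[f]; print("floor x",np.percentile(p[:,0],[2,98]).round(1),p[:,2].mean())
    f=(X>480)&(X<560)&(Y<-180)&(Y>-460)&(Z>42)&(Z<55); p=P[f]; print("side rim y",p[:,1].min(),np.percentile(p[p[:,1]<-320][:,1],[5,50,95]),np.percentile(p[p[:,1]>-320][:,1],[5,50,95]))
```

```text
tip rel hinge [-215.7  135.9  141.2] r 257.8482829165781 th 0.57969178331626 yaw 90.39751737619113 F [ 0.13  0.31 -1.08] [-0.09 -0.05 -0.01]
pts 236
10 20 x [1.4 2.5 3.5]
20 22 x [3.4 4.3 5.1]
30 19 x [5.5 6.  7.1]
40 25 x [7.  7.9 9. ]
50 25 x [ 8.8  9.8 10.7]
60 27 x [10.6 11.9 12.6]
70 24 x [13.  13.6 14.5]
80 72 x [14.9 17.3 20.6]
90 2 x [16.5 17.3 18.2]
[419.97175308 -25.05461304 203.3361836 ]
front rim x [448.6 451.2 455.4 459.8 495. ]
chest top x [581.9 583.1 790.8] y [-447.7 -189.8]
floor x [461.5 580.9] 9.342906641203419
side rim y -435.8254416049241 [-432.46635668 -427.37801493 -423.48628543] [-211.77607372 -205.22617475 -201.73333673]
front rim x [446.7 451.5 457.1 459.9 492.6]
chest top x [580.3 582.6 791.7] y [-448.  -192.3]
floor x [457.5 533.8] 11.950356755430203
side rim y -439.30806364647276 [-436.38525105 -429.39246705 -426.01295744] [-213.53465806 -207.50160392 -204.1782356 ]
```

Request:
move_arm(
  increments=[0, -43.7, 12.6, 0, 0, 0, 0.4, 0, -43.7, 12.6, 0, 0, 0, 0, 0, -43.7, 12.6, 0, 0, 0, 0, 0, -43.7, 12.6, 0, 0, 0, 0, 0, -43.7, 12.6, 0, 0, 0, 0, 0, -43.7, 12.6, 0, 0, 0, 0, 0, -43.7, 12.6, 0, 0, 0, 0, 0, -43.7, 12.6, 0, 0, 0, 0, 0, 0, 0, 0, 0, 0, 0, 0, 0, 0, 0, 0, 0, 0],
)

```text
time: 12.75
tool_pos: [519.0, -375.3, 202.8]
tcp_rot: [-2.231, -2.209, 0.0]
contact_force: [0.5, 1.2, -1.2]
opening: 0.192
grip_force: 50.0
```

Request:
move_arm(
  increments=[0, 0, 0, 30, 0, 0, 0, 0, 0, 0, 40, 0, 0, 0, 0, 0, 0, 40, 0, 0, 0, 0, 0, 0, 10, 0, 0, 0, 0, 0, 0, 0, 0, 0, 0, 0, 0, 0, 0, 0, 0, 0],
)

```text
time: 13.35
tool_pos: [520.7, -375.1, 85.8]
tcp_rot: [2.227, 2.214, 0.001]
contact_force: [0.3, -0.4, -0.9]
opening: 0.19
grip_force: 50.0
```

Request:
move_arm(
  increments=[0, 0, 0, 20, 0, 0, 0, 0, 0, 0, 18, 0, 0, 0, 0, 0, 0, 10, 0, 0, 0, 0, 0, 0, 5, 0, 0, 0, 0, 0, 0, 1.5, 0, 0, 0, 0, 0, 0, 0, 0, 0, 0],
)

```text
time: 13.95
tool_pos: [520.4, -375.5, 30.5]
tcp_rot: [2.227, 2.214, 0.0]
contact_force: [0.2, 0.7, -1.7]
opening: 0.191
grip_force: 50.0
```

Run:
```python
from h import *
s=monitor.state(); print(s["tool_pos"],s["contact_force"],s["wrist_torque"])
w=cap("wrist"); save(w,"w4.png")
T=tool(w["P"],s)
for r in [20,60,100]:
    print(r,T[r,[150,200,256,300,350]].round(1).tolist())
```

```text
[ 520.38704392 -375.47252798   30.50329246] [ 0.18044378  0.71003534 -1.67001833] [-0.08904811 -0.0538305  -0.01590535]
20 [[111.8, -51.7, 18.0], [112.0, -27.2, 18.7], [108.7, 0.5, 6.0], [112.4, 22.5, 20.5], [112.3, 47.3, 20.1]]
60 [[93.5, -53.4, 18.8], [93.5, -28.0, 18.9], [91.7, 0.5, 6.4], [93.6, 22.9, 19.3], [93.4, 48.1, 18.0]]
100 [[73.9, -54.9, 18.5], [74.0, -29.1, 19.8], [73.5, 0.5, 6.9], [73.9, 23.5, 19.3], [74.0, 50.0, 19.9]]
```

View pics/w4.png

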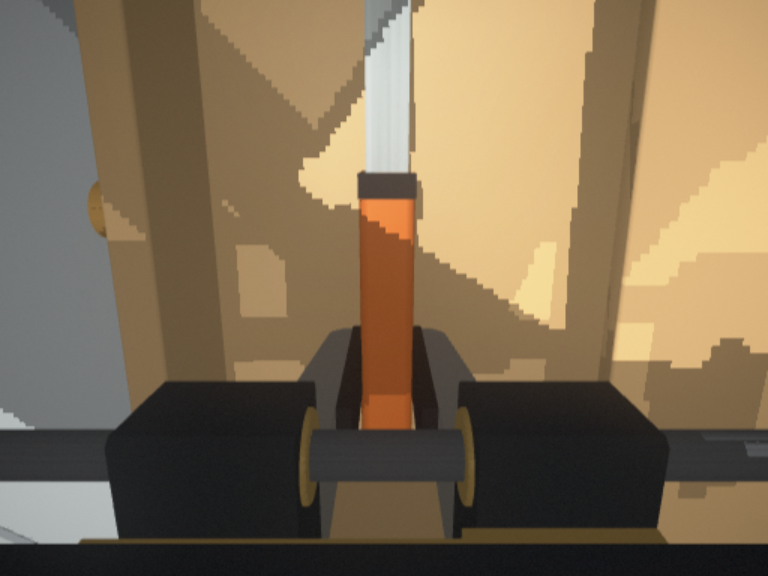

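Request:
move_arm(
  increments=[0, 0, 0, 0.8, 0, 0, 0, 0, 0, 0, 0, 0, 0, 0, 40, 0, 0, 0, 0, 0, 0, 40, 0, 0, 0, 0, 0, 0, 40, 0, 0, 0, 0, 0, 0, 40, 0, 0, 0, 0, 0, 0, 40, 0, 0, 0, 0, 0, 0],
)

```text
time: 14.7
tool_pos: [519.9, -375.1, 28.8]
tcp_rot: [-2.228, -2.215, 0.0]
contact_force: [0.4, -0.5, -0.3]
opening: 0.436
grip_force: 0.0
```

Request:
move_arm(
  increments=[40, 0, 0, -10, 0, 0, 0, 40, 0, 0, -25, 0, 0, 0, 40, 0, 0, -40, 0, 0, 0, 40, 0, 0, -40, 0, 0, 0, 40, 0, 0, -40, 0, 0, 0, 40, 0, 0, -40, 0, 0, 0, 40, 0, 0, 0, 0, 0, 0, 40, 0, 0, 0, 0, 0, 0],
)

```text
time: 15.5
tool_pos: [520.3, -375.4, 225.4]
tcp_rot: [2.226, 2.213, 0.001]
contact_force: [0.6, 0.5, -0.7]
opening: 0.433
grip_force: 0.0
```

Run:
```python
exec(open("k.py").read())
w=cap("wrist"); save(w,"w5.png"); P=w["P"]; hs=cv2.cvtColor(w["pixels"],cv2.COLOR_RGB2HSV)
m=(hs[...,0]<9)&(hs[...,1]>190)&(hs[...,2]>100)&(P[...,2]>15)&(P[...,2]<45); p=P[m]; print(len(p),p.min(0),p.max(0))
save(c,"s5.png")
```

```text
tip rel hinge [-151.4 -223.4  163.1] r 222.57950242222253 th 0.8226479005100776 yaw 89.6523790601464 F [ 0.64  0.47 -0.74] [-0.06 -0.05 -0.02]
pts 241
10 15 x [1.8 2.5 3.4]
20 27 x [3.2 4.2 5.1]
30 23 x [5.4 6.1 7.1]
40 22 x [7.1 8.  8.8]
50 27 x [ 8.8  9.9 10.7]
60 24 x [10.9 11.8 12.3]
70 28 x [12.7 13.6 14.9]
80 74 x [14.9 17.2 20.5]
90 1 x [18.3 18.3 18.3]Traceback (most recent call last):
  File "<stdin>", line 3, in <module>
    return umr_minimum(a, axis, None, out, keepdims, initial, where)
ValueError: zero-size array to reduction operation minimum which has no identity
```

View pics/w5.png

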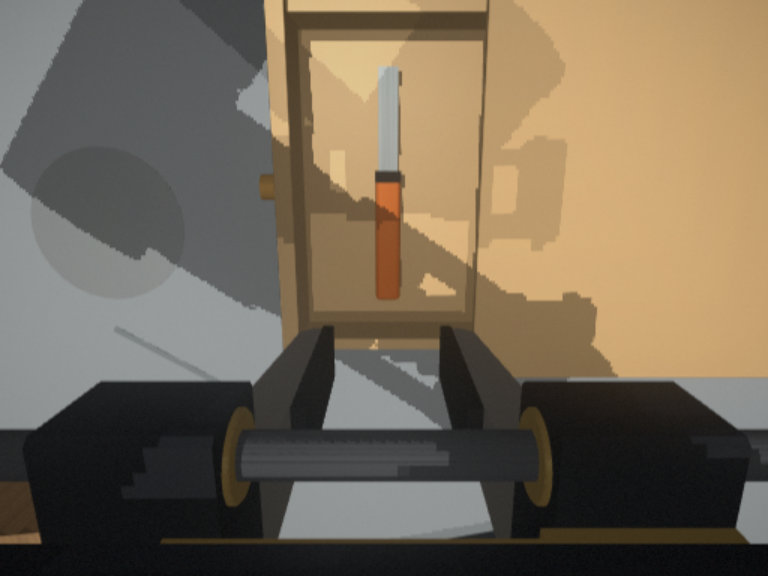

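The wrist picture shows the pry lying flat in the drawer, with its tip at about (390,67), its tail at about (387,298), and clear floor on all sides. The point cloud puts the cover at about 1.75 rad, standing still, and the gripper is clear. I'm handing in.

```bash
python3 -c "
from rig import order; print(order.close_job())"
```

```text
the job is handed in; nothing more can be done
None
```

I levered the cover open to about 1.75 rad with the blade, where it stayed; the pry blade now lies flat in the drawer, and the job was handed in at about 16 s with no verdict returned.

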